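# Park the spray bottle in its stall

### The arm

A 6-joint arm with a two-finger parallel gripper is mounted at the origin on the work surface. World frame = base frame: x ahead of the robot, y to its left, z up, the work surface at z = 0. Lengths are in m, angles in rad, forces in N, time in s.
With the tool pointing down it reaches from about 0.35 to 0.8 m from the base axis. Payload 7.3 kg.
Tool frame: the origin (TCP) lies between the finger pads; the fingertips stand 25 mm ahead of it and the grasp point (between the pads) lies 6 mm ahead of it (r.tip_extent is the distance from the TCP to the fingertips, in m); z points along the fingers, y is the direction in which the jaws open and shut (so a half turn about z gives the same grasp; the last joint's range is limited). The gripper opens to 85 mm and grips with 20 to 120 N. Pads are 22 mm wide; open, the fingers measure 114 mm over their backs; the gripper's body (76 mm by 85 mm) begins 54 mm behind the grasp point. The pads swing forward as they close: fully open they stand 13 mm farther back than shut.
Start: joints at [1.079, 0.342, 1.524, -0, 1.275, -0.146], TCP at [0.178, 0.494, 0.256] pointing down, gripper open.
Joint ranges: [-2.53, 2.53], [-0.77, 2.02], [0.04, 2.7], [-1, 4.14], [0.28, 2.66], [-3.11, 3.11]. Speed limits (rad/s): [2.57, 2.57, 3.14, 3.14, 3.14, 3.14].

### API

Orientations are given as a unit quaternion [x, y, z, w].
In Python, from workcell import r, command_gripper, optics gives the robot as it stands. The module is installed in compiled form; this text tells all that it offers. Calls block until the motion is done:
- r.reach(position, orientation): joint-space move of the TCP to a pose.
- r.move_straight(position, orientation=None, speed=0.15, max_force=None): straight line of the TCP; orientation=None keeps the orientation; speed is the mean speed in m/s. With max_force (N) it stops when the force on the tool has changed by that much, and returns True; else False.
- r.movej(angles): joint-space move.
- command_gripper(opening, force=None): finger opening in m; force is the grip in N (None keeps the last); returns when the fingers have stopped.
- r.hold(seconds).
- r.solve_ik(position, orientation): joint angles nearest the present ones, or None.
- r.read_state(): the state.
- optics.get_image(name): name is "side" or "top" or "wrist"; returns (picture, depth): 400x640x3 uint8, red, green, blue; 400x640 float32, m along the optical axis (not along the pixel's ray), 0 where there is no reading.
- optics.camera_model(name): a dict with "K" (3x3 intrinsics, pixels), "k1" (the pictures are not rectified: a ray, as slopes to the right and down, at radius r is drawn at 1 + k1 r^2 times it, then the intrinsics apply), "R" (3x3) and "t" (3): a world point X has camera coordinates R X + t; the wrist camera has in their place "tool_from_camera" (4x4, takes a point from camera to tool coordinates, whose origin is the TCP and whose axes are the flange's). Camera axes: x right, y down, z forward; pixel columns grow to the right and rows downward; lengths in m; the calibration is good to about 2 mm. A picture is of the moment at which its call begins: read the wrist's pose just before it. camera_model takes no time and is no camera call.
A pose or a line that the arm cannot do raises r.PlanningError and nothing moves.
- r.finish_job(): hands the job in, once; it reports no verdict.
The state is a dict: "time_s": time; "joint_positions": joint angles; "dq": joint speeds; "tau": joint torques, N m; "eef_pos": TCP position; "eef_rot": TCP orientation; "contact_force": force on the tool from outside, world axes, zero at the start; "torque": the same for the moment, N m; "grip_width": finger opening in m.
Only numpy, scipy, OpenCV 4.12 (cv2) and the standard library are available. Lean on these libraries where they do the work, as an engineer would, in place of code of your own. Each camera call takes 0.05 s, during which the arm holds its last target.

### The job

Slide the empty green spray bottle across the bench, standing, into its low wooden stall until it is fully home against the back rail, pushing it gently and low on its body so that it does not tip; never lift it. Then push the yellow swing bar fully shut across the stall's mouth so the bottle stays in. Leave the flashlight, the dish and the tackle tray where they are.

Things in the scene. Friction and masses are not known exactly. Their poses are not given: they have to be found in the camera images.
- bottle: Empty green trigger-spray bottle, upright, loose, 0.1-0.2 kg; origin: centre of underside, z up its axis. Round foot 66 mm across up to 45 mm height, narrowing to 34 mm across at 95 mm, then a 27 mm neck and white trigger head (reaching 35 mm from the axis, 150-215 mm high). Pushed above 60 mm height it tips, below 45 mm it slides. Starts 145-180 mm before home, outside, up to 55 mm off the stall's centre line, any yaw.
- stall: Dark wooden three-sided stall fixed to the bench: rails 28 mm high, 14 mm thick, no floor. Origin: on the bench, where the bottle's axis is when home and centred; +x points into the stall, y left, z up. Inner faces: back rail x = +34 mm, side rails y = +47 and -47 mm. Side rails end at x = -40 mm, the open mouth (94 mm wide).
- gate (a joint): Angle (rad) of the yellow swing bar about its upright pin at x = -46, y = +54 mm in the stall's frame. 0 = shut: it lies along the stall's -y across the mouth, on a stop. Grows as it opens: at 1.57 it points along the stall's -x, away from the stall; at 2.7 (limit) mostly +y. Starts at 2.0-2.4. Friction 0.3 N at its end; stays where left. Cannot shut if the bottle is over 7 mm short of home.
- gate_end (a point): Free end of the yellow swing bar, on its centre line, 110 mm from the pin, 15 mm above the bench. The bar is 12 mm thick and spans heights 3 to 28 mm; shut, its inner face is at x = -40 and its outer face at x = -52 mm in the stall's frame.
- flashlight: Silver flashlight standing on its head, loose, 140 mm tall, 38 mm across at the foot, 26 mm above; origin at the centre of its underside. Stands 100 to 150 mm to the right (-y) of the stall's centre line, beside the back of the stall. Leave it.
- dish: White ceramic dish, 120 mm across, 35 mm high; origin at the centre of its underside. Far to one side of the bench. Leave it.
- tray: Gray plastic tackle tray with compartments, 220 x 120 mm along its x and y, 40 mm high; origin at the centre of its underside. Far to the other side of the bench. Leave it.
Not all that is in view belongs to the job. Of the things that look like the stall, the middle-sized one is meant.

How it is judged:
On the way, in this order (a step that is already met when the one before it is completed fails the run):
1. the bottle stands in the stall, within 20 mm of home (x of bottle in the frame of stall between -0.02 and 0.008 m and y of bottle in the frame of stall between -0.019 and 0.019 m and height (world z) of bottle below 0.006 m and angle between bottle's own z axis and vertical below 0.1 rad), for 0.1 s.
2. the swing bar is shut (value of joint gate below 0.12 rad), for 0.1 s.
At the end, for the whole second after the job is handed in: The bottle stands upright (within 0.1 rad) and at rest on the bench inside the stall, no more than 12 mm short of the back rail; the swing bar is shut to within 0.12 rad; the flashlight still stands (x of bottle in the frame of stall between -0.012 and 0.008 m and y of bottle in the frame of stall between -0.019 and 0.019 m and height (world z) of bottle below 0.006 m and angle between each of bottle, flashlight's own z axis and vertical below 0.1 rad and value of joint gate below 0.12 rad and linear speed of bottle below 0.02 m/s); the robot touches nothing.
It fails at once if the bottle tips more than 0.35 rad (angle between bottle's own z axis and vertical above 0.35 rad).
It fails at once if the bottle is lifted more than 20 mm (height (world z) of bottle above 0.02 m).
It fails at once if the bottle is squeezed or rammed with more than 30 N (contact force between the fingers and bottle above 30 N).
It fails at once if the flashlight is shifted more than 20 mm or knocked over (distance of flashlight from where it was at the start of the episode above 0.02 m or angle between flashlight's own z axis and vertical above 0.35 rad).
It fails at once if the dish or the tray is shifted more than 20 mm (distance of any of dish, tray from where it was at the start of the episode above 0.02 m).
It also fails if it takes over 67 s, if anything falls off the work surface, if the arm or the gripper's body presses on something with over 40 N, if the wrist force passes 120 N, or if a joint passes its speed limit or range.

## Working session

There is one attempt and no reset: what is moved stays moved. The work goes in short steps, each a Python script; the robot and the scene stay as the last script left them, time stands still between calls to the robot, and variables do not carry over. Pictures are saved under pics/ and viewed, and the job is handed in when it is done.

```bash
mkdir -p pics
cat > h.py <<'E'
import numpy as np, cv2
from workcell import r, command_gripper, optics
def snap(n,f):
    im,d=optics.get_image(n); cv2.imwrite(f'pics/{f}.png',im[:,:,::-1]); np.savez(f'pics/{f}.npz',im=im,d=d); return im,d
def ray(n,u,v):
    m=optics.camera_model(n);K=np.array(m['K']);k=m['k1']
    p=np.array([(u-K[0,2])/K[0,0],(v-K[1,2])/K[1,1]]); q=p.copy()
    for _ in range(30): q=p/(1+k*(q@q))
    return np.array([q[0],q[1],1.])
def atz(n,u,v,z):
    m=optics.camera_model(n);R=np.array(m['R']);t=np.array(m['t'])
    c=-R.T@t; d=R.T@ray(n,u,v); return c+d*(z-c[2])/d[2]
def proj(n,X):
    m=optics.camera_model(n);K=np.array(m['K']);c=np.array(m['R'])@np.array(X)+np.array(m['t'])
    s=c[:2]/c[2]; s=s*(1+m['k1']*(s@s)); return np.array([K[0,0]*s[0]+K[0,2],K[1,1]*s[1]+K[1,2]])
E
python3 - <<'E'
from h import *
snap('side','s0');snap('top','t0')
for n in('side','top'):
    m=optics.camera_model(n);print(n,m['K'],m['k1'],-np.array(m['R']).T@np.array(m['t']))
s=r.read_state();print(s['time_s'],s['eef_rot'],r.tip_extent)
E
```

```text
side [[364.19972245   0.         316.94287746]
 [  0.         364.19972245 196.57553897]
 [  0.           0.           1.        ]] 0.005001187911065985 [ 0.25701403 -0.43978217  0.7783611 ]
top [[514.27075431   0.         314.71544647]
 [  0.         514.27075431 198.95467537]
 [  0.           0.           1.        ]] -0.1607022638507099 [0.46323118 0.01389978 1.45690872]
0.1 [ 1.72041388e-01  9.85089484e-01 -6.51654810e-04 -2.12432512e-04] 0.025
```

View pics/s0.png

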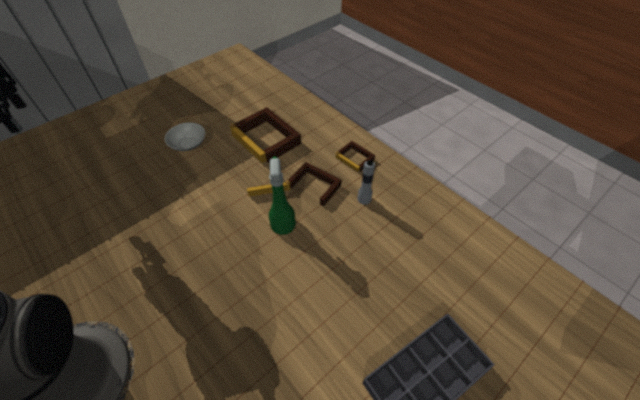

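View pics/t0.png

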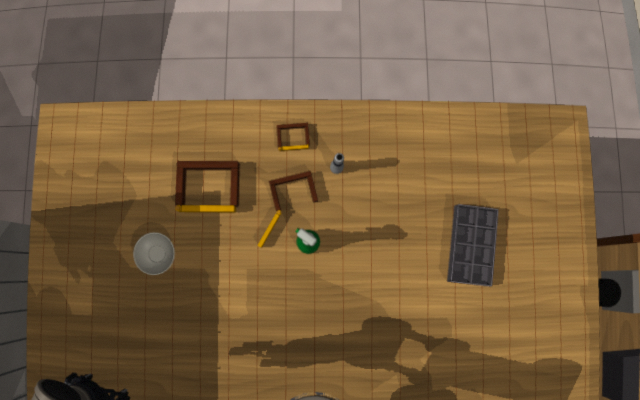

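Three stall-like things appear in the top view: a large one at (207,187) with its bar shut, a small one at (293,137) with its bar shut, and a middle-sized one at (293,190) with its bar open at (269,229). I choose the middle one. The bottle is at (308,242), the flashlight at (338,163), the dish at (154,254) and the tray at (473,245). Next is a close crop to check the choice.

Run:
```python
import cv2
a=cv2.imread('pics/t0.png')[150:260,250:360]; cv2.imwrite('pics/c0.png',cv2.resize(a,None,fx=5.4,fy=5.4,interpolation=cv2.INTER_CUBIC))
a=cv2.imread('pics/s0.png')[140:245,235:385]; cv2.imwrite('pics/c1.png',cv2.resize(a,None,fx=5,fy=5,interpolation=cv2.INTER_CUBIC))
```

```text
(no output)
```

View pics/c0.png

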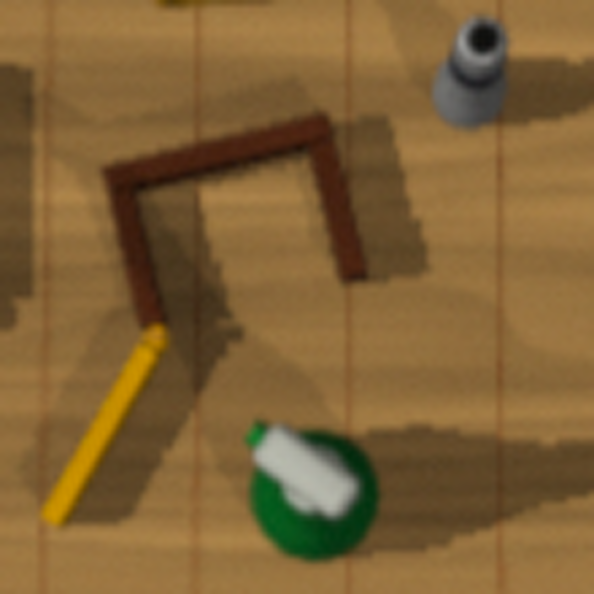

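View pics/c1.png

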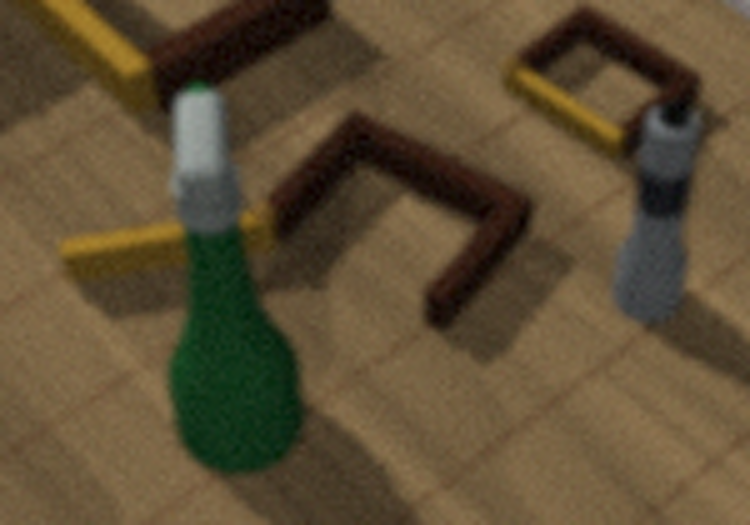

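The crop confirms the middle stall: open bar, bottle before it, flashlight to its right. Now I fit poses to the corner pixels.

```bash
cat > fit.py <<'E'
from h import *
from scipy.optimize import least_squares
c=lambda u,v:np.array([(u+.5)/5.4-.5+250,(v+.5)/5.4-.5+150])
P=[((48,61),(105,170)),((48,-61),(326,115)),((-40,-61),(367,277)),((-40,-47),(344,282)),((-40,47),(162,322)),((34,47),(135,190)),((34,-47),(312,153))]
def w(p,x,y): 
    cs,sn=np.cos(p[2]),np.sin(p[2]); return np.array([p[0]+cs*x-sn*y,p[1]+sn*x+cs*y])
f=lambda p:np.concatenate([proj('top',[*w(p,a[0]/1e3,a[1]/1e3),.028])-c(*b) for a,b in P])
s=least_squares(f,[.55,.05,0]); p=s.x
print('stall',p,np.round(s.fun,2))
def local(X):
    d=X[:2]-p[:2];cs,sn=np.cos(p[2]),np.sin(p[2]);return np.array([cs*d[0]+sn*d[1],-sn*d[0]+cs*d[1]])
b=atz('top',*c(314,495),.03);print('bottle',b,local(b)*1e3)
g=atz('top',*c(56,517),.028);print('gate end',g,local(g)*1e3)
fl=atz('top',*c(466,94),.01);print('flash',fl,local(fl)*1e3)
# side check
cs=lambda u,v:((u+.5)/5-.5+235,(v+.5)/5-.5+140)
for n,uv,z in[('BL',(355,112),.028),('BR',(530,205),.028),('FR out',(450,300),.028)]:
    print(n,local(atz('side',*cs(*uv),z))*1e3)
for z in(0,.02): print('bot side low edge',local(atz('side',*cs(238,470),z))*1e3)
E
python3 fit.py; python3 -c "
from h import *
print(optics.camera_model('wrist'))"
```

```text
stall [0.673048   0.05838716 0.23251739] [-0.55 -0.28  0.67  0.18  0.25  0.26 -0.36  0.47  0.62  0.67 -0.18 -0.33
 -0.44 -0.99]
bottle [0.53575863 0.01770081 0.03      ] [-142.97010572   -7.95615279]
gate end [0.52413255 0.15030499 0.028     ] [-123.72761311  123.75854575]
flash [ 0.74934162 -0.06233343  0.01      ] [  46.42311884 -135.05209932]
BL [45.25794923 60.95287726]
BR [ 44.01611868 -58.76556534]
FR out [-34.99201454 -60.61247222]
bot side low edge [-168.13337091  -23.00999836]
bot side low edge [-177.16509127  -32.41148214]
{'K': array([[283.45573026,   0.        , 318.65678787],
       [  0.        , 283.45573026, 201.9763102 ],
       [  0.        ,   0.        ,   1.        ]]), 'k1': -0.05108293255391274, 'tool_from_camera': array([[ 6.38110062e-04, -9.62053407e-01, -2.72860469e-01,
         6.81964035e-02],
       [ 9.99999790e-01,  5.82712050e-04,  2.84063922e-04,
         8.37235381e-04],
       [-1.14285581e-04, -2.72860593e-01,  9.62053576e-01,
        -1.17410326e-01],
       [ 0.00000000e+00,  0.00000000e+00,  0.00000000e+00,
         1.00000000e+00]])}
```

```bash
cat >> h.py <<'E'
from scipy.spatial.transform import Rotation as Ro
S=np.array([.6730,.0584]);YAW=.2325
def W(x,y):
    c,s=np.cos(YAW),np.sin(YAW);return np.array([S[0]+c*x-s*y,S[1]+s*x+c*y])
def ori(yaw,tilt,flip=False):
    f=np.array([np.cos(yaw),np.sin(yaw),0]);u=np.array([0,0,1.])
    z=np.sin(tilt)*f-np.cos(tilt)*u; x=-np.cos(tilt)*f-np.sin(tilt)*u
    if flip:x=-x
    return Ro.from_matrix(np.c_[x,np.cross(z,x),z]).as_quat()
E
python3 - <<'E'
from h import *
f=np.array([np.cos(.288),np.sin(.288)])
b=np.array([.5358,.0177])
for tilt in(.6,.785,1.0):
  for fl in(False,True):
    for d,z in((-.09,.25),(-.09,.038),(.1,.038)):
      q=r.solve_ik([*(b+f*d),z],ori(.288,tilt,fl)); print(tilt,fl,d,z,None if q is None else np.round(q,2))
for y in np.arange(-3,3.1,.5):
  q=r.solve_ik([*W(-110,90)[:2],.06] if 0 else [*W(-.11,.09),.06],ori(y,0)); print(round(y,2),None if q is None else np.round(q,2))
E
```

```text
0.6 False -0.09 0.25 [-0.44 -0.02  2.15  0.67  0.65 -2.77]
0.6 False -0.09 0.038 [-0.44  0.54  2.41  2.16  0.47  1.86]
0.6 False 0.1 0.038 None
0.6 True -0.09 0.25 [-0.44 -0.02  2.15  0.67  0.65  0.37]
0.6 True -0.09 0.038 [-0.44  0.54  2.41  2.16  0.47 -1.28]
0.6 True 0.1 0.038 None
0.785 False -0.09 0.25 [-0.55 -0.03  2.28  1.12  0.62  3.01]
0.785 False -0.09 0.038 [-0.55  0.67  2.52  2.34  0.82  1.52]
0.785 False 0.1 0.038 [-0.2   0.7   2.05  2.31  0.47  1.99]
0.785 True -0.09 0.25 [-0.55 -0.03  2.28  1.12  0.62 -0.13]
0.785 True -0.09 0.038 [-0.55  0.67  2.52  2.34  0.82 -1.62]
0.785 True 0.1 0.038 [-0.2   0.7   2.05  2.31  0.47 -1.15]
1.0 False -0.09 0.25 [-0.68  0.02  2.43  1.61  0.77  2.42]
1.0 False -0.09 0.038 [-0.68  0.93  2.61  2.32  1.25  1.23]
1.0 False 0.1 0.038 [-0.25  0.8   2.14  2.52  0.83  1.71]
1.0 True -0.09 0.25 [-0.68  0.02  2.43  1.61  0.77 -0.72]
1.0 True -0.09 0.038 [-0.68  0.93  2.61  2.32  1.25 -1.91]
1.0 True 0.1 0.038 [-0.25  0.8   2.14  2.52  0.83 -1.44]
-3.0 [ 0.08  0.63  1.66 -0.    0.86  1.51]
-2.5 [ 0.08  0.63  1.66 -0.    0.86  1.01]
-2.0 [ 0.08  0.63  1.66 -0.    0.86  0.51]
-1.5 [ 0.08  0.63  1.66 -0.    0.86  0.01]
-1.0 [ 0.08  0.63  1.66 -0.    0.86 -0.49]
-0.5 [ 0.08  0.63  1.66 -0.    0.86 -0.99]
0.0 [ 0.08  0.63  1.66 -0.    0.86 -1.49]
0.5 [ 0.08  0.63  1.66 -0.    0.86 -1.99]
1.0 [ 0.08  0.63  1.66 -0.    0.86 -2.49]
1.5 [ 0.08  0.63  1.66 -0.    0.86 -2.99]
2.0 [ 0.08  0.63  1.66 -0.    0.86  2.79]
2.5 [ 0.08  0.63  1.66 -0.    0.86  2.29]
3.0 [ 0.08  0.63  1.66 -0.    0.86  1.79]
```

Run:
```python
from h import *
f=np.array([np.cos(.288),np.sin(.288)]);b=np.array([.5358,.0177])
r.reach([.36,.12,.36],ori(.288,0,True)); print(np.round(r.read_state()['joint_positions'],2))
q=ori(.288,.85,True)
r.reach([*(b-f*.10),.28],q); print(np.round(r.read_state()['joint_positions'],2))
command_gripper(.045)
r.move_straight([*(b-f*.10),.038],q,speed=.12)
s=r.read_state(); print(s['time_s'],np.round(s['joint_positions'],2),s['grip_width'],s['eef_pos'],s['contact_force'])
snap('side','s1');snap('top','t1');snap('wrist','w1')
for n in'stw':
    pass
a=cv2.imread('pics/s1.png')[100:300,180:440];cv2.imwrite('pics/s1c.png',cv2.resize(a,None,fx=3,fy=3))
```

```text
[ 0.12 -0.    1.67  0.    1.48  1.4 ]
[-0.62 -0.11  2.29  1.13  0.71 -0.15]
5.7 [-0.62  0.75  2.57  2.34  0.97 -1.74] 0.044833444495142476 [ 0.44002894 -0.01077397  0.03837692] [0.21861678 0.86628696 0.64616495]
```

View pics/s1c.png

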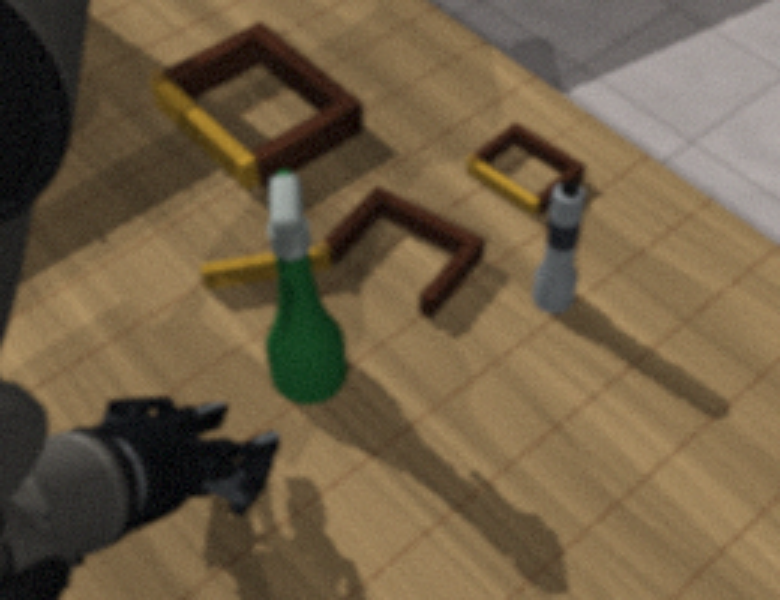

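View pics/w1.png

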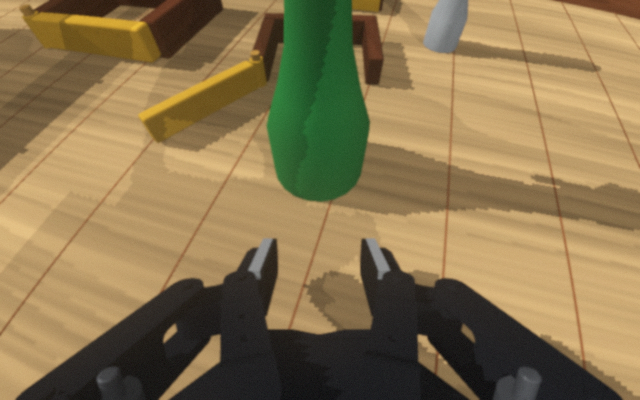

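View pics/t1.png

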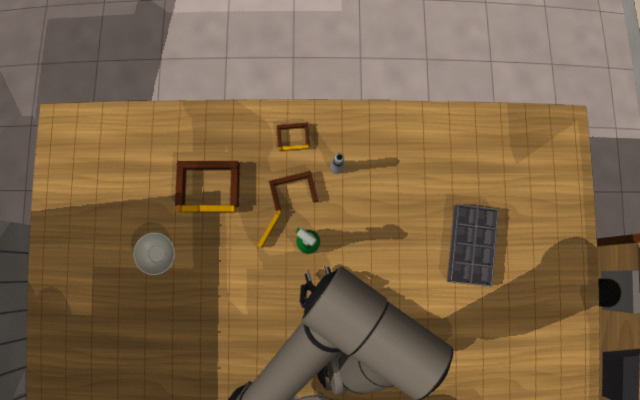

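The wrist view shows the bottle (foot at about (319,180)) centred between the fingers (275 and 362), and the fingers are low and clear. Now I push gently.

Run:
```python
from h import *
f=np.array([np.cos(.288),np.sin(.288)]);b=np.array([.5358,.0177]);q=ori(.288,.85,True)
for d in(-.03,.075):
    hit=r.move_straight([*(b+f*d),.038],q,speed=.045,max_force=8)
    s=r.read_state();print(d,hit,s['time_s'],(s['eef_pos'][:2]-b)@f,s['contact_force'])
snap('top','t2');snap('wrist','w2');snap('side','s2')
a=cv2.imread('pics/t2.png')[150:260,250:360]; cv2.imwrite('pics/t2c.png',cv2.resize(a,None,fx=5.4,fy=5.4,interpolation=cv2.INTER_CUBIC))
a=cv2.imread('pics/s2.png')[100:300,180:440];cv2.imwrite('pics/s2c.png',cv2.resize(a,None,fx=3,fy=3))
```

```text
-0.03 False 7.5583 -0.030123250070043996 [-0.83086714  1.19450583  0.4633394 ]
0.075 False 10.0417 0.07492005933184742 [-0.12085237 -0.15298026  0.28413789]
```

View pics/t2c.png

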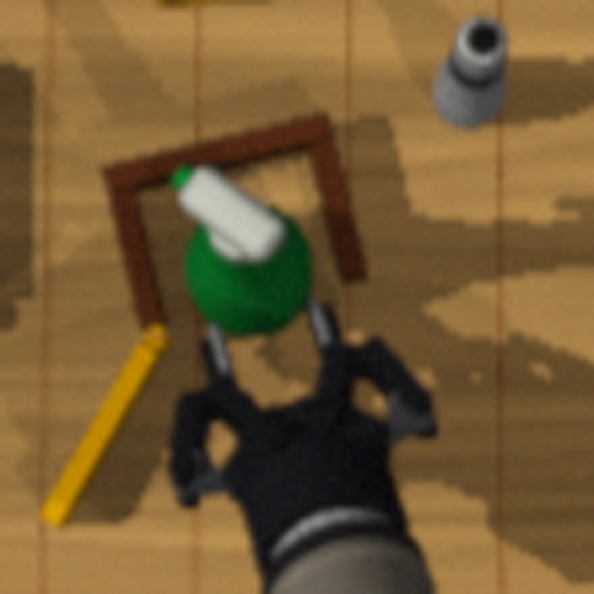

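View pics/s2c.png

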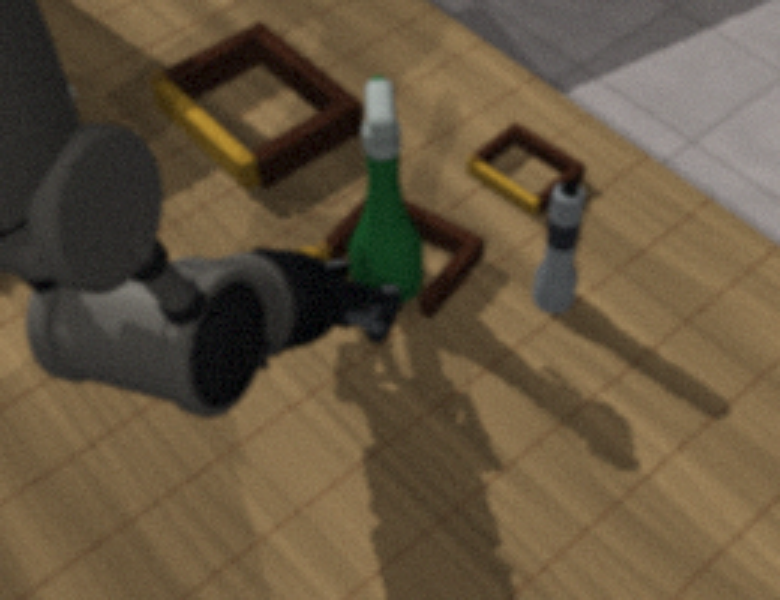

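View pics/w2.png

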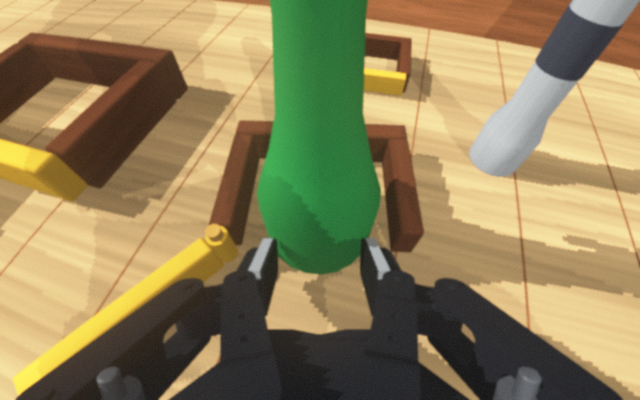

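The bottle is upright, cradled and entering the mouth, centred at about (249,271) in the crop. Now I push it home with a force stop.

```bash
cat >> fit.py <<'E'
print('---now')
b=atz('top',*c(249,271),.03);print('bottle',local(b)*1e3)
E
python3 fit.py|tail -1
python3 - <<'E'
from h import *
f=np.array([np.cos(.288),np.sin(.288)]);b=np.array([.5358,.0177]);q=ori(.288,.85,True)
hit=r.move_straight([*(b+f*.115),.038],q,speed=.025,max_force=5)
s=r.read_state();print(hit,s['time_s'],(s['eef_pos'][:2]-b)@f,s['contact_force'])
snap('top','t3');snap('side','s3')
a=cv2.imread('pics/t3.png')[150:260,250:360]; cv2.imwrite('pics/t3c.png',cv2.resize(a,None,fx=5.4,fy=5.4,interpolation=cv2.INTER_CUBIC))
a=cv2.imread('pics/s3.png')[100:300,180:440];cv2.imwrite('pics/s3c.png',cv2.resize(a,None,fx=3,fy=3))
E
```

```text
bottle [-22.3648671   -1.58762084]
True 11.2083 0.10034345043662192 [-3.27601876 -1.02617229  4.06429356]
```

View pics/t3c.png

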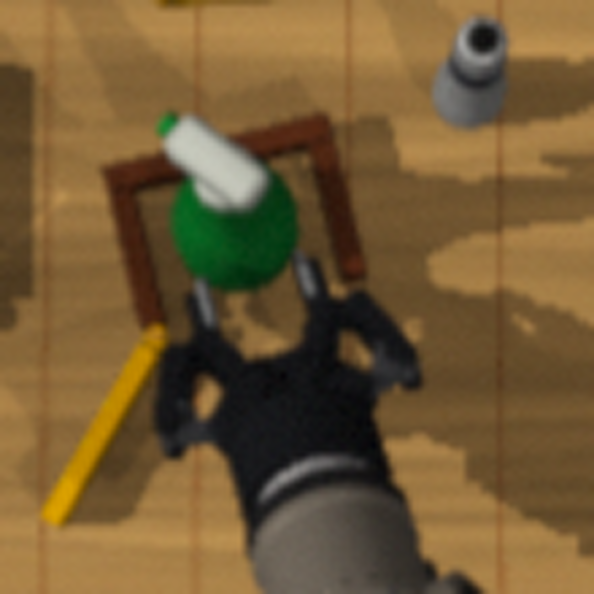

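View pics/s3c.png

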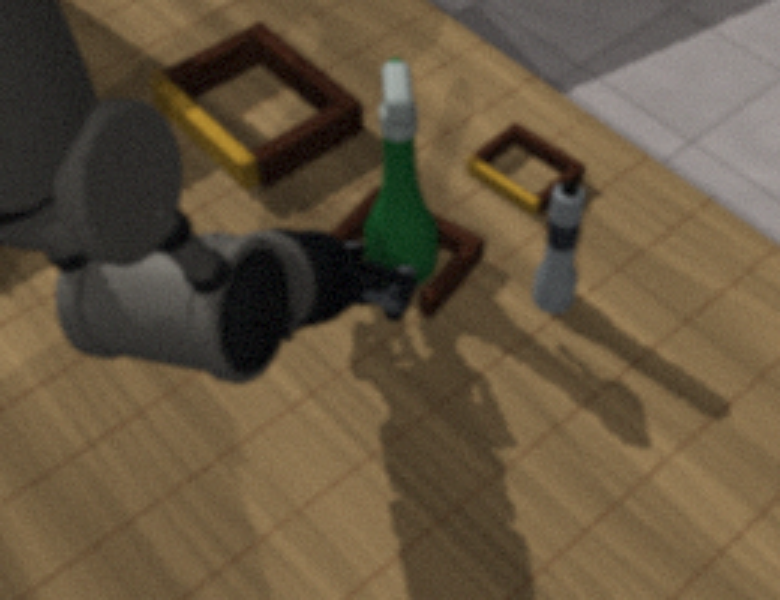

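```bash
cat >> fit.py <<'E'
b=atz('top',*c(236,227),.03);print('bottle',local(b)*1e3)
E
python3 fit.py|tail -1
cat >> h.py <<'E'
GY=.1
def gate(th,clear=0.,rr=.08,ztip=.014):
    t=.35*np.clip((1.2-th)/1.0,0,1)
    d=np.array([-np.sin(th),-np.cos(th)]);cl=np.array([np.cos(th),-np.sin(th)])
    a=YAW-GY; ca,sa=np.cos(a),np.sin(a); n=np.array([ca*cl[0]-sa*cl[1],sa*cl[0]+ca*cl[1]])
    h=.011*abs(n[0])+.0145*abs(n[1])
    p=np.array([-.046,.054])+rr*d-cl*(.006+h+clear)
    q=ori(GY,t,FLIP); z=Ro.from_quat(q).as_matrix()[:,2]
    return np.array([*W(*p),ztip])-.025*z,q
FLIP=True
E
python3 - <<'E'
from h import *
f=np.array([np.cos(.288),np.sin(.288)]);b=np.array([.5358,.0177]);q=ori(.288,.85,True)
r.move_straight([*(b-f*.02),.038],q,speed=.12)
r.move_straight([*(b-f*.08),.25],q,speed=.2)
command_gripper(0.0)
p,q=gate(2.3,.014)
r.reach([p[0]-.08,p[1],.25],q);print(np.round(r.read_state()['joint_positions'],2))
r.reach([p[0],p[1],.15],q)
s=r.read_state();print(s['time_s'],np.round(s['joint_positions'],2),s['eef_pos'])
for th in(2.3,1.6,1.,.5,0):
    P,Q=gate(th);k=r.solve_ik(P,Q);print(th,P,None if k is None else np.round(k,2))
snap('top','t4');snap('wrist','w4')
E
```

```text
bottle [ 1.63537332 -0.19048576]
[0.19 0.33 1.57 0.   1.25 1.66]
16.6667 [0.17 0.56 1.49 0.   1.1  1.64] [0.56330167 0.17167254 0.15029427]
2.3 [0.55698316 0.15972455 0.039     ] [ 0.15  0.69  1.61 -0.    0.85  1.62]
1.6 [0.53309068 0.10530924 0.039     ] [ 0.05  0.64  1.72 -0.    0.79  1.52]
1.0 [0.54111222 0.05938622 0.03893878] [-0.04  0.62  1.77  0.02  0.68  1.42]
0.5 [0.56790485 0.02826431 0.03825343] [-0.11  0.6   1.85  0.12  0.45  1.26]
0 [0.60738592 0.0173087  0.03748432] [-0.14  0.63  1.82  0.23  0.35  1.13]
```

View pics/t4.png

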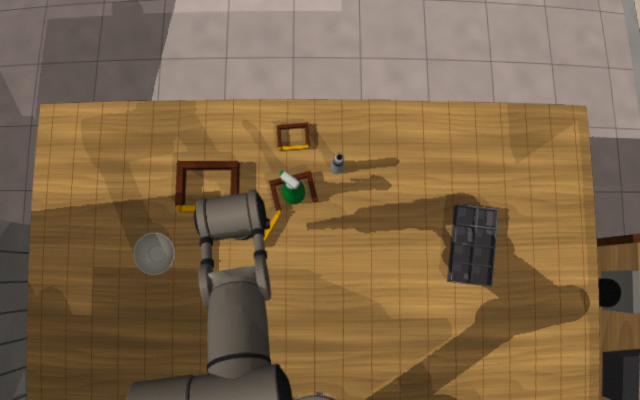

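View pics/w4.png

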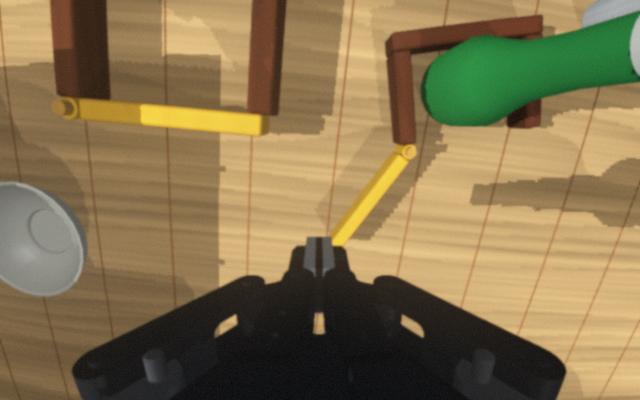

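The bottle is home (about +1.6, -0.2 mm by the top view). The wrist view shows the closed fingers at (319,245), on the stall side of the open bar. Next I descend and sweep.

Run:
```python
from h import *
p,q=gate(2.3,.014)
print(r.move_straight(p,q,speed=.08,max_force=6))
for th in np.arange(2.2,.45,-.2):
    p,q=gate(th); hit=r.move_straight(p,q,speed=.08,max_force=10)
    s=r.read_state();print(round(th,2),hit,round(s['time_s'],2),np.round(s['contact_force'],1))
    if hit:break
snap('top','t5')
a=cv2.imread('pics/t5.png')[150:260,250:360]; cv2.imwrite('pics/t5c.png',cv2.resize(a,None,fx=5.4,fy=5.4,interpolation=cv2.INTER_CUBIC))
snap('side','s5')
a=cv2.imread('pics/s5.png')[100:300,180:440];cv2.imwrite('pics/s5c.png',cv2.resize(a,None,fx=3,fy=3))
```

```text
False
2.2 False 18.74 [-0.4 -0.9 -0.5]
2.0 False 19.11 [0.4 0.1 0.8]
1.8 False 19.48 [-0.1  0.7 -0.3]
1.6 False 19.84 [-0.2  0.1 -0.8]
1.4 False 20.18 [-0.  -0.1  1.2]
1.2 False 20.53 [-0.5  0.5  0.1]
1.0 False 20.88 [ 0.7 -0.8 -0.3]
0.8 False 21.24 [-0.   0.3 -0.1]
0.6 False 21.6 [-0.2 -0.5 -0.4]
```

View pics/t5c.png

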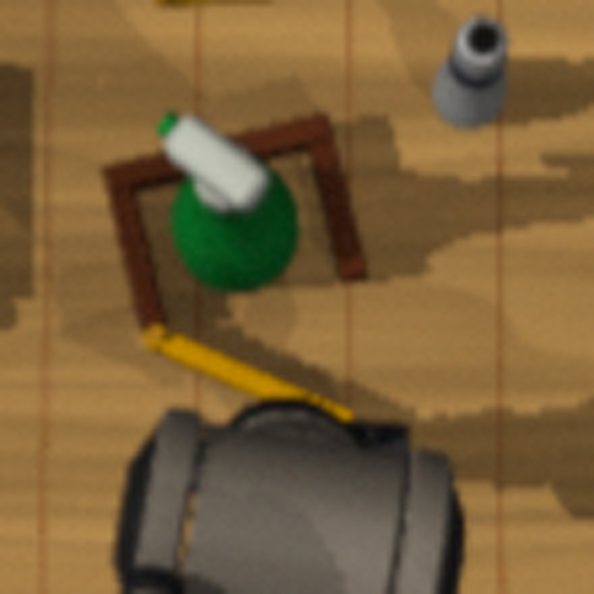

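View pics/s5c.png

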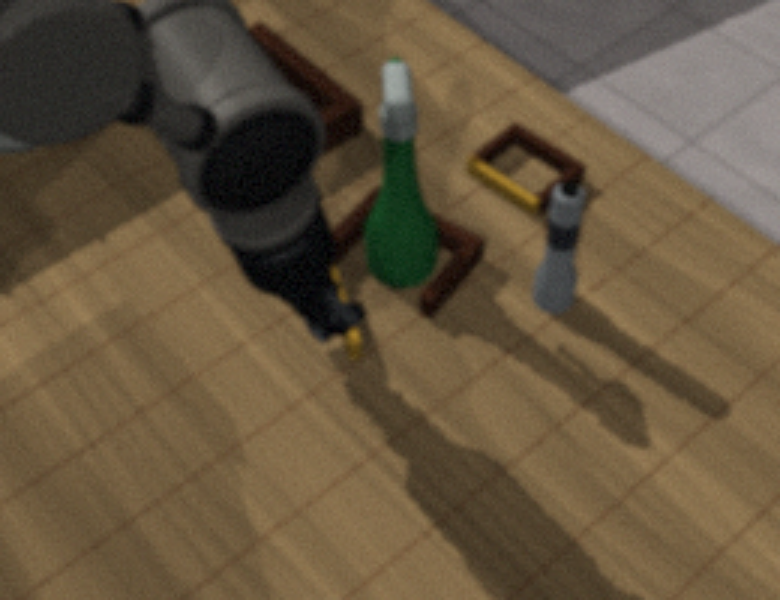

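The bar is at about 0.6 rad, the tool is behind it, and the bottle hasn't moved. I'll finish closing it gently.

Run:
```python
from h import *
for th in(.4,.2,.08,-.02,-.1,-.16):
    p,q=gate(th); hit=r.move_straight(p,q,speed=.05,max_force=6)
    s=r.read_state();print(round(th,2),hit,round(s['time_s'],2),np.round(s['contact_force'],1),np.round(s['joint_positions'],2))
    if hit:break
snap('top','t6')
a=cv2.imread('pics/t6.png')[150:260,250:360]; cv2.imwrite('pics/t6c.png',cv2.resize(a,None,fx=5.4,fy=5.4,interpolation=cv2.INTER_CUBIC))
snap('side','s6')
a=cv2.imread('pics/s6.png')[100:300,180:440];cv2.imwrite('pics/s6c.png',cv2.resize(a,None,fx=3,fy=3))
```

```text
0.4 False 22.19 [-0.4 -0.1 -0.5] [-0.12  0.6   1.86  0.15  0.41  1.22]
0.2 False 22.69 [-0.6  0.1  0.1] [-0.14  0.61  1.87  0.25  0.33  1.11]
0.08 False 23.04 [0.7 0.1 0.2] [-0.14  0.63  1.84  0.24  0.35  1.12]
-0.02 False 23.33 [-0.4  0.1  0.1] [-0.14  0.63  1.82  0.23  0.36  1.13]
-0.1 True 23.54 [-2.5 -0.3  1.8] [-0.13  0.64  1.81  0.22  0.37  1.14]
```

View pics/t6c.png

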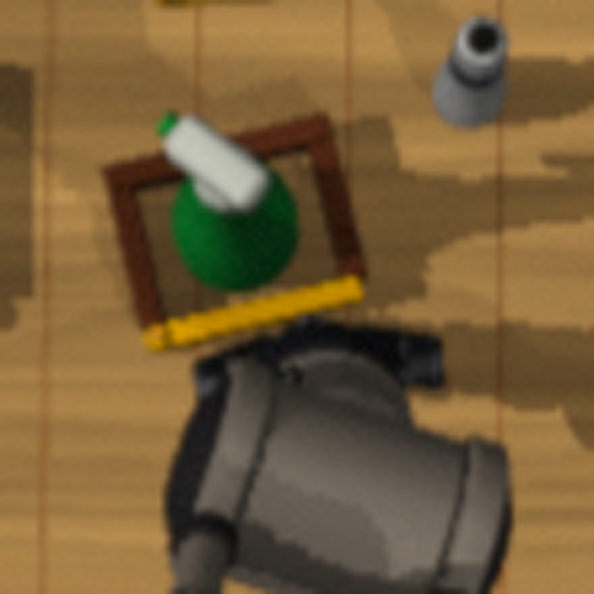

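View pics/s6c.png

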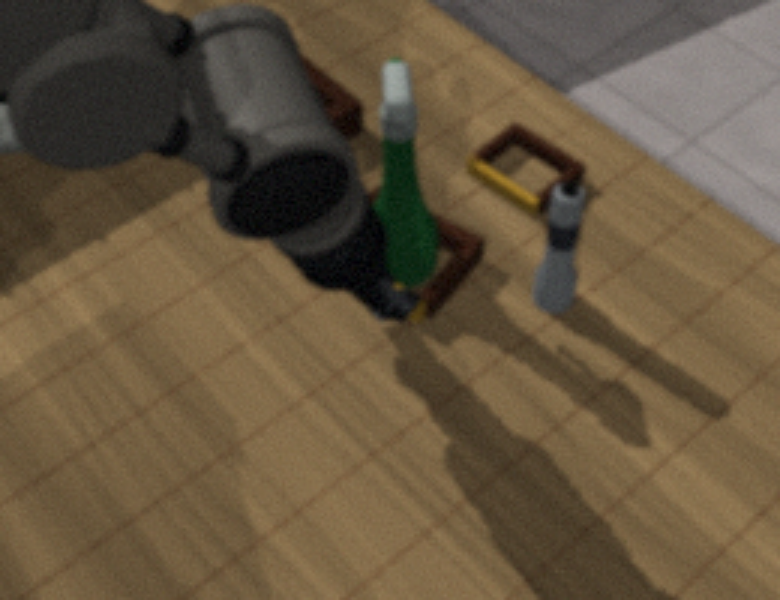

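The bar lies across the mouth, parallel to the back rail, and the force rise shows it is on its stop. I'll back off and make a final check.

Run:
```python
from h import *
s=r.read_state();p=np.array(s['eef_pos']);q=s['eef_rot']
f=np.array([np.cos(YAW),np.sin(YAW),0])
r.move_straight(p-f*.06,speed=.08)
r.move_straight(p-f*.09+[0,0,.17],speed=.2)
r.reach([.4,.05,.3],ori(.1,0,True))
r.hold(.5)
snap('top','t7');snap('side','s7')
a=cv2.imread('pics/t7.png')[150:260,250:360]; cv2.imwrite('pics/t7c.png',cv2.resize(a,None,fx=5.4,fy=5.4,interpolation=cv2.INTER_CUBIC))
print(r.read_state()['time_s'])
```

```text
26.8667
```

View pics/t7c.png

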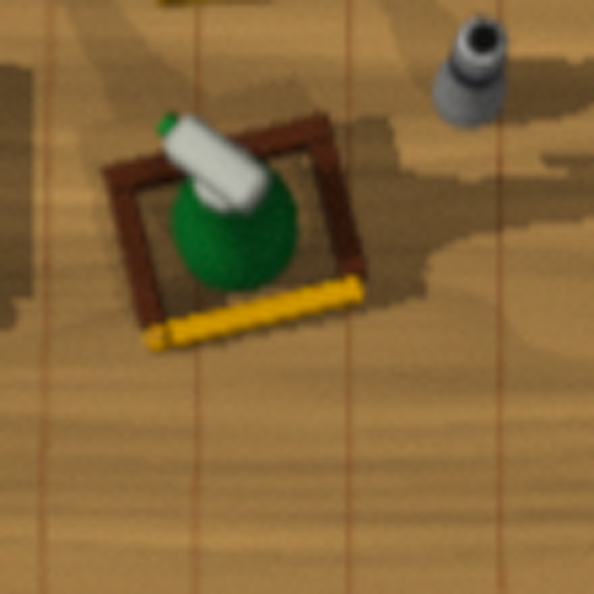

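View pics/s7.png

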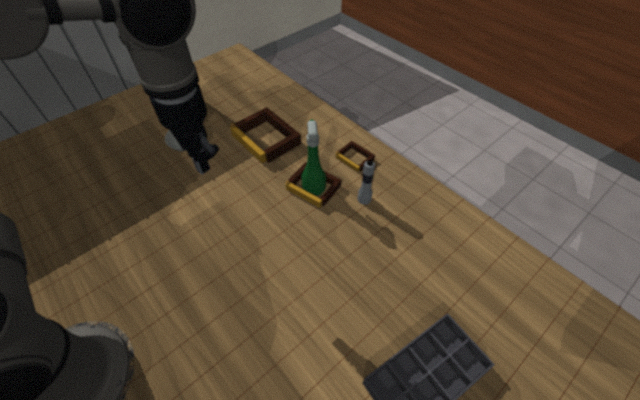

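The bottle is upright and home at (236,227) in the crop, the bar is shut, the flashlight hasn't moved and the arm is clear.

```bash
python3 -c "
from workcell import r
print(r.finish_job())"
```

```text
the job is handed in; nothing more can be done
None
```

I slid the green bottle standing into the middle-sized stall and pushed the yellow bar shut. I handed the job in shortly after the 26.9 s mark, under the 67 s limit; no verdict is reported.

- **Bottle:** I pushed it low with the gripper half open, and the move stopped on the 5 N force-change limit at the back rail. By the top camera it sits about +1.6 mm in x and -0.2 mm in y from home, upright, and it did not move while the bar was closed.
- **Bar:** I swept it shut with closed fingers until the force rose at the stop. In the last picture it lies parallel to the back rail across the mouth.
- **Other items:** In the last pictures the flashlight and tray are where they were at the start. The arm partly hides the dish in the last side view, and I did not check it separately at the end. The arm stood clear of everything at hand-in.
- **Disagreement:** Before I moved anything, the two cameras' readings of the stall's corners differed by 2–5 mm, so the position figures are good to a few millimetres.

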